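Strip the tube-rotator shaft

TASK

On the tube rotator whose shaft carries the blue stop collar, first slide the blue collar off the shaft's free end and lay it gently on the floor of the yellow tray while the pink spacer ring is still on the shaft. Then slide that shaft's pink spacer ring off the same end and lay it gently on the floor of the yellow tray too, so that the shaft is bare.

Things in the scene. Friction and masses are not known exactly. Their poses are not given: they have to be found in the camera images.
- collar_blue: Blue stop collar, already unlocked: a plain round plastic sleeve, outer diameter 46 mm, 28 mm long, bore 22 mm, about 60 g. It hangs loosely on the shaft near the free end, its axis 4 mm below the shaft's. Origin at its centre, x along its bore (it may be spun about it). Grip it across its sides from above, a finger either side of the shaft. The other rotator's collar is orange.
- ring_a: Pink plastic spacer ring on the same shaft behind the blue collar: outer diameter 56 mm, 24 mm long, bore 24 mm, about 50 g, hanging loosely, its axis 5 mm below the shaft's, with 15 to 40 mm of bare shaft between it and the collar. Origin at its centre, x along its bore (it may be spun about it). The other rotator carries a like pink ring.
- shaft_tip (a point): Centre of the free end of the level steel shaft with the blue collar: diameter 14 mm, axis 125 mm above the bench, 150 mm long from a fixed white housing 156 mm high (first 22 mm a 40 mm shoulder). x points along the shaft into the housing (parts come off along -x), z up. Collar centre 30-42 mm from the end, ring 85-95 mm. The other shaft is at least 110 mm away.
- tray_yellow: Empty open yellow tray fixed to the bench, left or right of the rotators: 208 mm (its x) by 168 mm (its y) outside, 30 mm high, walls 4 mm, floor 4 mm thick. Origin at the centre of its underside, z up. A green tray of the same shape stands on the other side.
Not all that is in view belongs to the job. Leave any green or turquoise look-alike of the ring_a alone. What is shaped like the collar_blue but green is not meant.

How it is judged:
On the way, in this order (a step that is already met when the one before it is completed fails the run):
1. the blue collar lies in the yellow tray while the pink ring is still on the shaft (x of collar_blue in the frame of tray_yellow between -0.1 and 0.1 m and y of collar_blue in the frame of tray_yellow between -0.08 and 0.08 m and z of collar_blue in the frame of tray_yellow below 0.04 m and linear speed of collar_blue below 0.05 m/s and x of ring_a in the frame of shaft_tip above 0 m and y of ring_a in the frame of shaft_tip between -0.02 and 0.02 m and z of ring_a in the frame of shaft_tip between -0.02 and 0.02 m), for 0.2 s.
2. the pink ring has come off the free end of the shaft (x of ring_a in the frame of shaft_tip below -0.013 m), for 0.1 s.
At the end, for the whole second after the job is handed in: The blue collar and the pink ring from its shaft both lie on the floor of the yellow tray, released and at rest: their centres inside its walls, no higher than 40 mm (collar) and 45 mm (ring) above its underside (x of collar_blue in the frame of tray_yellow between -0.1 and 0.1 m and y of collar_blue in the frame of tray_yellow between -0.08 and 0.08 m and z of collar_blue in the frame of tray_yellow below 0.04 m and x of ring_a in the frame of tray_yellow between -0.1 and 0.1 m and y of ring_a in the frame of tray_yellow between -0.08 and 0.08 m and z of ring_a in the frame of tray_yellow below 0.045 m and linear speed of each of collar_blue, ring_a below 0.03 m/s); the robot touches nothing.
It fails at once if the collar or the ring is dropped from more than about 5 cm (faster than 1 m/s near the bench) ((linear speed of collar_blue above 1 m/s and height (world z) of collar_blue below 0.09 m) or (linear speed of ring_a above 1 m/s and height (world z) of ring_a below 0.09 m)).
It also fails if it takes over 58 s, if anything falls off the work surface, if the arm or the gripper's body presses on something with over 40 N, if the wrist force passes 120 N, or if a joint passes its speed limit or range.

ROBOT

A 7-joint arm with a two-finger parallel gripper is mounted at the origin on the work surface. World frame = base frame: x ahead of the robot, y to its left, z up, the work surface at z = 0. Lengths are in m, angles in rad, forces in N, time in s.
With the tool pointing down it reaches from about 0.425 to 0.875 m from the base axis. Payload 4.7 kg.
Tool frame: the origin (TCP) lies on the centre line of the jaws, within the pads' length; the fingertips stand 22 mm ahead of it and the grasp point (between the pads) lies 3 mm ahead of it (ctrl.tcp_to_tips is the z of the fingertips in the tool frame, in m); z points along the fingers, y is the direction in which the jaws open and shut (so a half turn about z gives the same grasp; the last joint's range is limited). The gripper opens to 87 mm and grips with 3 to 60 N. Pads are 19 mm wide; open, the fingers measure 117 mm over their backs; the gripper's body (75 mm by 190 mm) begins 51 mm behind the grasp point.
Start: joints at [1.254, 0.321, -0.07, 1.45, 0.023, 1.371, -0.057], TCP at [0.211, -0.615, 0.245] pointing down, gripper open.
Joint ranges: [-2.86, 2.86], [-0.3, 2.09], [-1.38, 1.24], [0.06, 2.45], [-1.56, 4.7], [0.09, 2.05], [-2.69, 2.69]. Speed limits (rad/s): [2.57, 2.57, 3.14, 3.14, 3.14, 3.14, 3.14].

INTERFACE

Orientations are given as a rotation vector (axis times angle).
In Python, from bench import ctrl, cams gives the robot as it stands.
- The arm moves only by the tool move_arm, never from a script. Its argument "deltas" is a list of rows, each an object with "linear": the shift along the tool's x, y, z as a fraction of full scale, a list of three; "turn": the turn, a rotation vector about the tool's x, y, z as a fraction of full scale, a list of three; "claw": the closure, from 0 (fully open) to 1 (shut). In form: [{"linear": [tx, ty, tz], "turn": [wx, wy, wz], "claw": claw}, ...]. A call has 1 to 20 rows; each row shifts and turns the commanded pose from where the row before left it, along the tool's axes as they then stand; what a row does not reach is not made up. Full scale, the value 1, is 0.03 m for a shift and 4 degrees for a turn. A row lasts 1/12 s, in which the tool goes at most 41.7 mm and 7.16 degrees, less where a joint would pass 70% of its speed; a pose out of reach is approached as far as the arm can. A call with a number of a shift or a turn outside -1 to 1 is refused whole. A call with a gripper value outside its range is refused whole. The fingers move at their own pace and stop on an object; "grip_force" is the grip in N (left out, the last holds). Time passes only in rows, so rows that do not move let the fingers close. It gives the time, the measured TCP pose, the force and the opening at its end, in the units of the state.
- ctrl.get_state(): the state, without advancing time (a new reading comes with each control period).
- cams.get_image(name): name is "scene" or "side" or "wrist"; returns a dict with "image" (420x560x3 uint8, red, green, blue), "K" (3x3 intrinsics, pixels), "k1" (the pictures are not rectified: a ray, as slopes to the right and down, at radius r is drawn at 1 + k1 r^2 times it, then the intrinsics apply), "world_from_camera" (4x4, takes a point from camera to world coordinates); the wrist camera has in their place "tool_from_camera" (4x4, takes a point from camera to tool coordinates, whose origin is the TCP and whose axes are the flange's). Camera axes: x right, y down, z forward; pixel columns grow to the right and rows downward; lengths in m; the calibration is good to about 2 mm. A picture is of the moment at which its call begins: read the wrist's pose just before it. There is no depth.
- ctrl.close_job(): hands the job in, once; it reports no verdict.
The state is a dict: "time": time; "joint_positions": joint angles; "qd": joint speeds; "joint_torque": joint torques, N m; "position": TCP position; "tool_rot": TCP orientation; "ft_force": force on the tool from outside, world axes, zero at the start; "torque": the same for the moment, N m; "grip_width": opening from 0.0 (shut) to 1.0 (fully open).
Only numpy, scipy, OpenCV 4.12 (cv2) and the standard library are available. Lean on these libraries where they do the work, as an engineer would, in place of code of your own. Each camera call takes 0.05 s, during which the arm holds its last target. There are 200 camera calls.

## Working session

There is one attempt and no reset: what is moved stays moved. The work goes in short steps, Python scripts to look and compute and a tool call to move; the robot and the scene stay as the last step left them, time stands still between calls to the robot, and variables do not carry over. Pictures are saved under pics/ and viewed, about 8 in all and at most 12, crops included, and the job is handed in when it is done.

Besides the shell and the picture viewer there is one more tool, called after "Request:" by a JSON object that holds its "fn" and its "kwargs", one argument or row to a line. move_arm: Moves the arm, as the interface text tells. Shift numbers are shares of 0.03 m and turn numbers shares of 4 degrees, none past 1 either way. Its arguments: {"type":"object","properties":{"deltas":{"type":"array"},"grip_force":{"type":"number"}},"required":["deltas"]}

```bash
mkdir -p pics; cat > h.py <<'E'
import numpy as np, cv2
from bench import ctrl, cams
from scipy.spatial.transform import Rotation as R
def ray(im,u,v,T):
    K=im["K"];xd=np.array([(u-K[0,2])/K[0,0],(v-K[1,2])/K[1,1]]);x=xd.copy()
    for _ in range(20): x=xd/(1+im["k1"]*(x@x))
    d=T[:3,:3]@np.r_[x,1]; return T[:3,3],d
def onz(im,u,v,z,T=None):
    o,d=ray(im,u,v,im["world_from_camera"] if T is None else T)
    return o+d*(z-o[2])/d[2]
def wristT(s,im):
    T=np.eye(4);T[:3,:3]=R.from_rotvec(s["tool_rot"]).as_matrix();T[:3,3]=s["position"]
    return T@im["tool_from_camera"]
def save(im,n): cv2.imwrite(f"pics/{n}.png",cv2.cvtColor(im["image"],cv2.COLOR_RGB2BGR))
E
python3 - <<'E'
from h import *
import pickle
s=ctrl.get_state();print(s)
d={}
for n in("scene","side","wrist"):
    d[n]=cams.get_image(n)
pickle.dump(d,open("d0.pkl","wb"))
for n in("scene","side"): print(n,d[n]["K"],d[n]["k1"],d[n]["world_from_camera"].round(3));save(d[n],n+"0")
print(d["wrist"]["tool_from_camera"])
E
```

```text
{'time': 0.0, 'joint_positions': array([ 1.2540506 ,  0.32184658, -0.07009395,  1.45168496,  0.02260726,
        1.37080074, -0.05691704]), 'qd': array([ 0.00054363,  0.00208404,  0.00101247,  0.00116313, -0.00112083,
       -0.00057215, -0.00091983]), 'joint_torque': array([-9.77288109e-04, -4.91284704e+01, -4.04574433e-01, -3.12533391e+01,
       -6.40514656e-02,  4.36721637e-02,  1.68771858e-04]), 'position': array([ 0.21093696, -0.61427321,  0.24344124]), 'tool_rot': array([-3.09681992e+00, -5.17047515e-01,  6.63709950e-04]), 'ft_force': array([ 0.74647673, -0.04575234, -0.08719171]), 'torque': array([-0.00415166,  0.0496864 ,  0.02032423]), 'grip_width': 1.0008716622322054}
scene [[410.07859505   0.         283.2190163 ]
 [  0.         410.07859505 214.71069327]
 [  0.           0.           1.        ]] -0.090838214033037 [[ 0.494  0.635 -0.593  1.032]
 [ 0.869 -0.349  0.35  -0.316]
 [ 0.015 -0.689 -0.725  0.743]
 [ 0.     0.     0.     1.   ]]
side [[477.57180894   0.         279.21496992]
 [  0.         477.57180894 212.16081691]
 [  0.           0.           1.        ]] -0.12665949015423297 [[ 0.995 -0.08   0.064  0.45 ]
 [-0.102 -0.755  0.648 -0.595]
 [-0.004 -0.651 -0.759  0.805]
 [ 0.     0.     0.     1.   ]]
[[-2.01915468e-04 -9.56122370e-01 -2.92967529e-01  8.16511807e-02]
 [ 9.99999964e-01 -1.41469340e-04 -2.27511427e-04  4.36136837e-04]
 [ 1.76082842e-04 -2.92967565e-01  9.56122364e-01 -1.40772620e-01]
 [ 0.00000000e+00  0.00000000e+00  0.00000000e+00  1.00000000e+00]]
```

View pics/scene0.png

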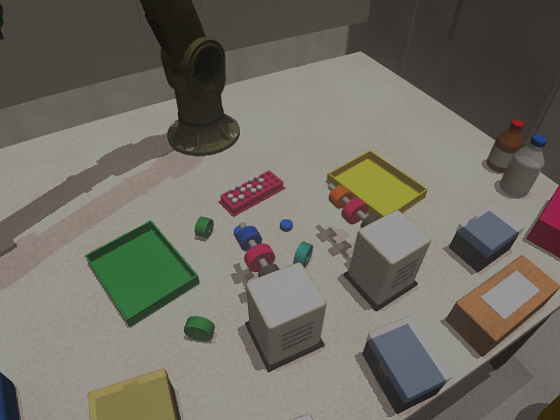

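View pics/side0.png

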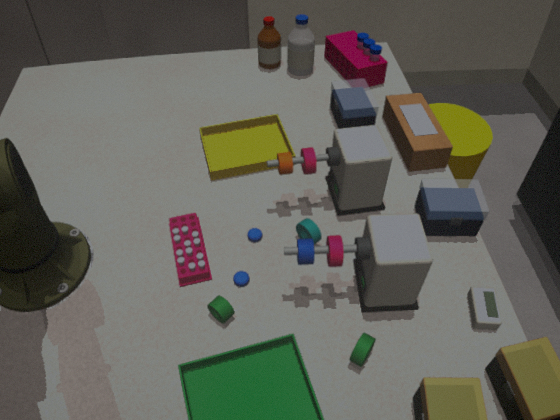

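Both views show the same layout.
- **Blue collar:** scene (247,236), side (306,251). It could be confused with the blue balls at scene (286,225) and side (255,235)/(241,278), the orange collar at scene (341,196), or the green sleeves at scene (203,227)/(199,328).
- **Pink ring:** scene (259,257), side (335,250). It could be confused with the other rotator's pink ring at scene (355,210) and the turquoise ring at scene (303,253).
- **Yellow tray:** scene (376,187), side (247,146). It lies behind the other rotator, on its +y side.

I choose the collar and ring on the near shaft in the side view.

```bash
python3 - <<'E'
from h import *
import pickle
d=pickle.load(open("d0.pkl","rb"));S,D=d["scene"],d["side"]
def blob(im,lo,hi,near):
    h=cv2.cvtColor(im["image"],cv2.COLOR_RGB2HSV);m=cv2.inRange(h,lo,hi)
    n,l,st,c=cv2.connectedComponentsWithStats(m)
    k=min((i for i in range(1,n) if st[i,4]>40),key=lambda i:np.hypot(*(c[i]-near)));return c[k],st[k],l==k
def tri(a,b):
    A=[];B=[]
    for im,p in((S,a),(D,b)):
        o,v=ray(im,*p,im["world_from_camera"]);v/=np.linalg.norm(v);P=np.eye(3)-np.outer(v,v);A.append(P);B.append(P@o)
    x=np.linalg.lstsq(np.vstack(A),np.hstack(B),rcond=None)[0];return x.round(4)
for nm,lo,hi,a,b in(("blue",(105,120,40),(130,255,255),(247,236),(306,251)),("pink",(160,120,60),(179,255,255),(259,257),(335,250)),("orange",(5,150,80),(16,255,255),(341,196),(286,162)),("pink2",(160,120,60),(179,255,255),(355,210),(309,160))):
    p,s1,_=blob(S,lo,hi,a);q,s2,_=blob(D,lo,hi,b);print(nm,p.round(1),s1,q.round(1),s2,tri(p,q))
for nm,im,near in(("scene",S,(376,187)),("side",D,(247,146))):
    _,st,m=blob(im,(22,120,40),(34,255,255),near)
    c=max(cv2.findContours(m.astype(np.uint8),0,2)[0],key=cv2.contourArea);h=cv2.convexHull(c);e=cv2.approxPolyDP(h,6,True)[:,0]
    print(nm,[(tuple(p),onz(im,*p,.03)[:2].round(3)) for p in e])
print(onz(D,287,250,.125),onz(D,286,243,.125))
v=np.hstack([cv2.resize(S["image"][160:310,190:390],(400,300),interpolation=2),cv2.resize(D["image"][130:280,240:440],(400,300),interpolation=2)])
cv2.imwrite("pics/crop0.png",v[:,:,::-1])
E
```

```text
blue [245.4 232.4] [234 226  26  17 232] [305.5 249.8] [297 238  17  26 366] [ 0.542  -0.1127  0.137 ]
pink [257.7 255.4] [245 244  29  28 468] [335.1 250.3] [328 235  16  31 418] [ 0.5955 -0.1127  0.1258]
orange [339.2 192.6] [329 185  23  18 212] [285.1 161.3] [277 152  16  19 231] [0.5322 0.1186 0.1305]
pink2 [352.4 208.9] [342 198  25  26 307] [308.8 159.8] [302 148  15  25 299] [0.5824 0.1195 0.1266]
scene [((np.int32(328), np.int32(173)), array([0.372, 0.21 ])), ((np.int32(371), np.int32(151)), array([0.35 , 0.373])), ((np.int32(427), np.int32(189)), array([0.548, 0.403])), ((np.int32(405), np.int32(210)), array([0.578, 0.3  ])), ((np.int32(378), np.int32(217)), array([0.564, 0.226]))]
side [((np.int32(277), np.int32(115)), array([0.543, 0.399])), ((np.int32(294), np.int32(156)), array([0.568, 0.238])), ((np.int32(211), np.int32(179)), array([0.37 , 0.182])), ((np.int32(200), np.int32(128)), array([0.344, 0.368]))]
[ 0.51164351 -0.10301612  0.125     ] [ 0.511608   -0.08755104  0.125     ]
```

View pics/crop0.png

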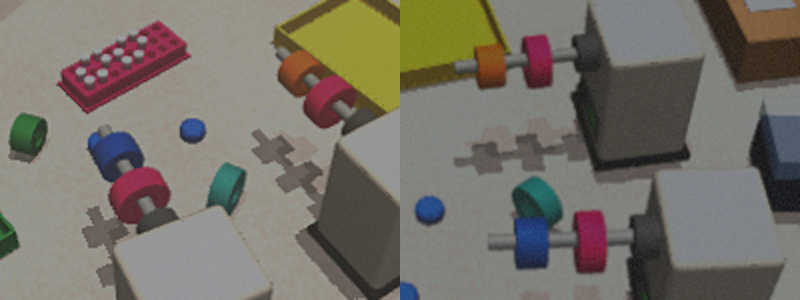

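The crop confirms my choice: the blue collar (crop 118,150) sits in front of the pink ring (138,193) on the shaft, and the other rotator carries the orange collar. I'll move above it with the tool x axis along the shaft.

Request:
{"fn": "move_arm", "kwargs": {
  "deltas": [
    {"linear": [0, 0, 0], "turn": [0, 0, 0.95], "claw": 0},
    {"linear": [0, 0, 0], "turn": [0, 0, 0.95], "claw": 0},
    {"linear": [0, 0, 0], "turn": [0, 0, 0.95], "claw": 0},
    {"linear": [0, 0, 0], "turn": [0, 0, 0.95], "claw": 0},
    {"linear": [0, 0, 0], "turn": [0, 0, 0.95], "claw": 0},
    {"linear": [0.6, -0.93, 0], "turn": [0, 0, 0], "claw": 0},
    {"linear": [0.6, -0.93, 0], "turn": [0, 0, 0], "claw": 0},
    {"linear": [0.6, -0.93, 0], "turn": [0, 0, 0], "claw": 0},
    {"linear": [0.6, -0.93, 0], "turn": [0, 0, 0], "claw": 0},
    {"linear": [0.6, -0.93, 0], "turn": [0, 0, 0], "claw": 0},
    {"linear": [0.6, -0.93, 0], "turn": [0, 0, 0], "claw": 0},
    {"linear": [0.6, -0.93, 0], "turn": [0, 0, 0], "claw": 0},
    {"linear": [0.6, -0.93, 0], "turn": [0, 0, 0], "claw": 0},
    {"linear": [0.6, -0.93, 0], "turn": [0, 0, 0], "claw": 0},
    {"linear": [0.6, -0.93, 0], "turn": [0, 0, 0], "claw": 0},
    {"linear": [0.6, -0.93, 0], "turn": [0, 0, 0], "claw": 0},
    {"linear": [0.6, -0.93, 0], "turn": [0, 0, 0], "claw": 0},
    {"linear": [0.6, -0.93, 0], "turn": [0, 0, 0], "claw": 0},
    {"linear": [0.6, -0.93, 0], "turn": [0, 0, 0], "claw": 0},
    {"linear": [0.6, -0.93, 0], "turn": [0, 0, 0], "claw": 0}
  ],
  "grip_force": 15
}}

```text
time: 1.82
position: [0.4819, -0.195, 0.2445]
tool_rot: [3.141, -0.001, -0.0]
ft_force: [-0.2, -0.7, 0.2]
grip_width: 1.002
```

Request:
{"fn": "move_arm", "kwargs": {
  "deltas": [
    {"linear": [0.6, -0.93, 0], "turn": [0, 0, 0], "claw": 0},
    {"linear": [0.6, -0.93, 0], "turn": [0, 0, 0], "claw": 0},
    {"linear": [0.6, -0.93, 0], "turn": [0, 0, 0], "claw": 0},
    {"linear": [0, 0, 0], "turn": [0, 0, 0], "claw": 0},
    {"linear": [0, 0, 0], "turn": [0, 0, 0], "claw": 0},
    {"linear": [0, 0, 0], "turn": [0, 0, 0], "claw": 0}
  ]
}}

```text
time: 2.32
position: [0.5351, -0.1135, 0.2441]
tool_rot: [3.141, -0.002, -0.002]
ft_force: [-0.7, -0.1, 0.1]
grip_width: 1.002
```

```bash
python3 - <<'E'
from h import *
import pickle
s=ctrl.get_state();w=cams.get_image("wrist");pickle.dump((s,w),open("d1.pkl","wb"));save(w,"w1")
print(s["time"],s["position"],s["tool_rot"])
E
```

```text
2.3167 [ 0.5350649  -0.11349461  0.24413854] [ 3.14097069e+00 -1.55087266e-03 -1.68738931e-03]
```

View pics/w1.png

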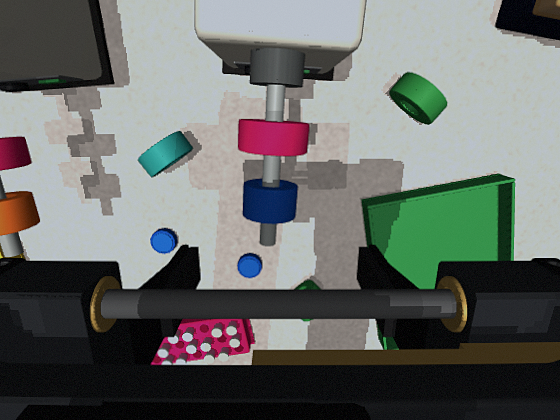

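The wrist view shows the shaft tip at (268,243), the blue collar at (270,203), the pink ring at (273,137) and the shoulder at (277,66).

```bash
python3 - <<'E'
from h import *
import pickle
s,w=pickle.load(open("d1.pkl","rb"));T=wristT(s,w)
tip=onz(w,268,243,.125,T);sh=onz(w,275.5,90,.125,T)
print("tip",tip,"near shoulder",sh,"ang",np.degrees(np.arctan2(*(sh-tip)[[1,0]])))
h=cv2.cvtColor(w["image"],cv2.COLOR_RGB2HSV)
for lo,hi,r,z in(((105,120,30),(130,255,255),(170,230,235,305),.121),((160,120,60),(179,255,255),(110,165,235,310),.120)):
    m=cv2.inRange(h,lo,hi)[r[0]:r[1],r[2]:r[3]];y,x=np.nonzero(m);x0,x1=x.min()+r[2],x.max()+r[2];y0,y1=y.min()+r[0],y.max()+r[0]
    print((x0,x1,y0,y1),"top edges",onz(w,(x0+x1)/2,y0,z+.025,T),onz(w,(x0+x1)/2,y1,z,T),"mid",onz(w,(x0+x1)/2,(y0+y1)/2,z+.012,T),"ends",onz(w,x0,(y0+y1)/2,z,T)[1],onz(w,x1,(y0+y1)/2,z,T)[1])
E
```

```text
tip [ 0.5063342  -0.10480385  0.125     ] near shoulder [ 0.63097451 -0.11173359  0.125     ] ang -3.182245827443873
(np.int64(243), np.int64(296), np.int64(179), np.int64(223)) top edges [ 0.56704143 -0.10716568  0.146     ] [ 0.52325856 -0.106157    0.121     ] mid [ 0.54630128 -0.10666     0.133     ] ends -0.08397502603328118 -0.12869144774599034
(np.int64(238), np.int64(308), np.int64(119), np.int64(155)) top edges [ 0.6103724  -0.11001868  0.145     ] [ 0.58144067 -0.10949549  0.12      ] mid [ 0.59673887 -0.10975491  0.132     ] ends -0.08159085299771321 -0.13756398958363394
```

Request:
{"fn": "move_arm", "kwargs": {
  "deltas": [
    {"linear": [0, 0, 0], "turn": [0, 0, 0.8], "claw": 0},
    {"linear": [0.33, -0.24, 0], "turn": [0, 0, 0], "claw": 0},
    {"linear": [0, 0, 0.8], "turn": [0, 0, 0], "claw": 0},
    {"linear": [0, 0, 0.8], "turn": [0, 0, 0], "claw": 0},
    {"linear": [0, 0, 0.8], "turn": [0, 0, 0], "claw": 0},
    {"linear": [0, 0, 0.8], "turn": [0, 0, 0], "claw": 0},
    {"linear": [0, 0, 0.8], "turn": [0, 0, 0], "claw": 0},
    {"linear": [0, 0, 0], "turn": [0, 0, 0], "claw": 0},
    {"linear": [0, 0, 0], "turn": [0, 0, 0], "claw": 0.4},
    {"linear": [0, 0, 0], "turn": [0, 0, 0], "claw": 0.6},
    {"linear": [0, 0, 0], "turn": [0, 0, 0], "claw": 0.6},
    {"linear": [0, 0, 0], "turn": [0, 0, 0], "claw": 0.6},
    {"linear": [0, 0, 0], "turn": [0, 0, 0], "claw": 0.6},
    {"linear": [0, 0, 0], "turn": [0, 0, 0], "claw": 0.6},
    {"linear": [0, 0, 0], "turn": [0, 0, 0], "claw": 0.6}
  ],
  "grip_force": 15
}}

```text
time: 3.62
position: [0.546, -0.1063, 0.125]
tool_rot: [3.14, -0.089, 0.001]
ft_force: [-0.1, -0.5, 0.4]
grip_width: 0.558
```

```bash
python3 - <<'E'
from h import *
s=ctrl.get_state();a=cams.get_image("side")
print(s["time"],s["position"],s["tool_rot"],s["grip_width"],s["ft_force"],s["torque"])
cv2.imwrite("pics/g1.png",cv2.resize(a["image"][190:330,220:440],(660,420))[:,:,::-1])
E
```

```text
3.6167 [ 0.54600209 -0.10627319  0.12503245] [ 3.13991972e+00 -8.88623878e-02  1.10384248e-03] 0.5582590763911739 [-0.14763242 -0.50268551  0.37057906] [ 0.04129622  0.02655384 -0.01858227]
```

View pics/g1.png

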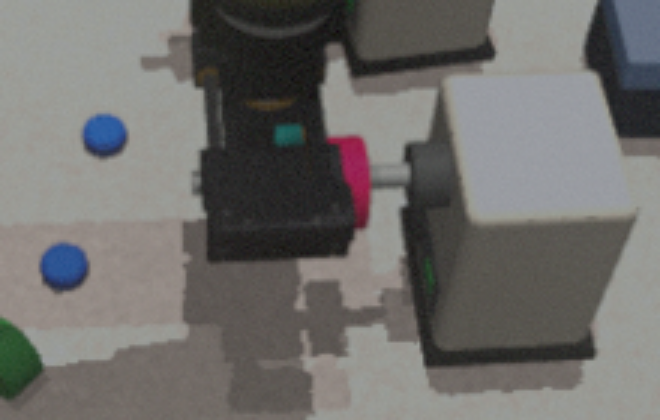

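Request:
{"fn": "move_arm", "kwargs": {
  "deltas": [
    {"linear": [0, 0, 0], "turn": [0, 0, 0], "claw": 0.8},
    {"linear": [0, 0, 0], "turn": [0, 0, 0], "claw": 0.8},
    {"linear": [0, 0, 0], "turn": [0, 0, 0], "claw": 0.8},
    {"linear": [0, 0, 0], "turn": [0, 0, 0], "claw": 0.8},
    {"linear": [0, 0, -0.07], "turn": [0, 0, 0], "claw": 0.8},
    {"linear": [0, 0, -0.07], "turn": [0, 0, 0], "claw": 0.8},
    {"linear": [0, 0, 0], "turn": [0, 0, 0], "claw": 0.8}
  ]
}}

```text
time: 4.25
position: [0.5458, -0.1062, 0.1289]
tool_rot: [3.14, -0.089, 0.0]
ft_force: [0.4, -0.5, -0.4]
grip_width: 0.53
```

Gripped at 46 mm, and it lifted about 4 mm with no load on the shaft. Next I slide it off along the tool's -x.

Request:
{"fn": "move_arm", "kwargs": {
  "deltas": [
    {"linear": [-0.3, 0, 0], "turn": [0, 0, 0], "claw": 0.8},
    {"linear": [-0.3, 0, 0], "turn": [0, 0, 0], "claw": 0.8},
    {"linear": [-0.3, 0, 0], "turn": [0, 0, 0], "claw": 0.8},
    {"linear": [-0.3, 0, 0], "turn": [0, 0, 0], "claw": 0.8},
    {"linear": [-0.3, 0, 0], "turn": [0, 0, 0], "claw": 0.8},
    {"linear": [-0.3, 0, 0], "turn": [0, 0, 0], "claw": 0.8},
    {"linear": [-0.3, 0, 0], "turn": [0, 0, 0], "claw": 0.8},
    {"linear": [-0.3, 0, 0], "turn": [0, 0, 0], "claw": 0.8},
    {"linear": [-0.3, 0, 0], "turn": [0, 0, 0], "claw": 0.8},
    {"linear": [0, 0, 0], "turn": [0, 0, 0], "claw": 0.8},
    {"linear": [0, 0, 0], "turn": [0, 0, 0], "claw": 0.8}
  ]
}}

```text
time: 5.17
position: [0.4647, -0.1018, 0.1289]
tool_rot: [3.14, -0.09, 0.001]
ft_force: [0.3, -0.2, -0.6]
grip_width: 0.529
```

```bash
python3 - <<'E'
from h import *
s=ctrl.get_state();a=cams.get_image("side");b=cams.get_image("scene")
print(s["time"],s["position"],s["grip_width"],s["ft_force"])
v=np.hstack([cv2.resize(a["image"][190:330,220:420],(400,280)),cv2.resize(b["image"][160:300,190:390],(400,280))])
cv2.imwrite("pics/g2.png",v[:,:,::-1])
E
```

```text
5.1667 [ 0.46469287 -0.10181333  0.12894475] 0.5287633006643786 [ 0.32750819 -0.20935981 -0.64138915]
```

View pics/g2.png

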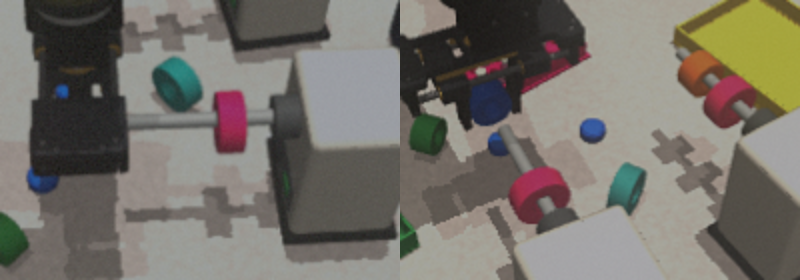

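The side and scene crops show the collar off the tip and held in the jaws, with the pink ring still on the shaft. Next I lift it and carry it to the yellow tray.

Request:
{"fn": "move_arm", "kwargs": {
  "deltas": [
    {"linear": [0, 0, -0.9], "turn": [0, 0, 0], "claw": 0.8},
    {"linear": [0, 0, -0.9], "turn": [0, 0, 0], "claw": 0.8},
    {"linear": [0, 0, -0.9], "turn": [0, 0, 0], "claw": 0.8},
    {"linear": [0, 0, -0.9], "turn": [0, 0, 0], "claw": 0.8},
    {"linear": [0, 0, -0.9], "turn": [0, 0, 0], "claw": 0.8},
    {"linear": [-0.05, -0.88, 0], "turn": [0, 0, 0], "claw": 0.8},
    {"linear": [-0.05, -0.88, 0], "turn": [0, 0, 0], "claw": 0.8},
    {"linear": [-0.05, -0.88, 0], "turn": [0, 0, 0], "claw": 0.8},
    {"linear": [-0.05, -0.88, 0], "turn": [0, 0, 0], "claw": 0.8},
    {"linear": [-0.05, -0.88, 0], "turn": [0, 0, 0], "claw": 0.8},
    {"linear": [-0.05, -0.88, 0], "turn": [0, 0, 0], "claw": 0.8},
    {"linear": [-0.05, -0.88, 0], "turn": [0, 0, 0], "claw": 0.8},
    {"linear": [-0.05, -0.88, 0], "turn": [0, 0, 0], "claw": 0.8},
    {"linear": [-0.05, -0.88, 0], "turn": [0, 0, 0], "claw": 0.8},
    {"linear": [-0.05, -0.88, 0], "turn": [0, 0, 0], "claw": 0.8},
    {"linear": [-0.05, -0.88, 0], "turn": [0, 0, 0], "claw": 0.8},
    {"linear": [-0.05, -0.88, 0], "turn": [0, 0, 0], "claw": 0.8},
    {"linear": [-0.05, -0.88, 0], "turn": [0, 0, 0], "claw": 0.8},
    {"linear": [-0.05, -0.88, 0], "turn": [0, 0, 0], "claw": 0.8},
    {"linear": [-0.05, -0.88, 0], "turn": [0, 0, 0], "claw": 0.8}
  ]
}}

```text
time: 6.93
position: [0.4652, 0.2966, 0.2638]
tool_rot: [-3.139, 0.09, -0.0]
ft_force: [0.6, 0.5, -0.1]
grip_width: 0.53
```

Request:
{"fn": "move_arm", "kwargs": {
  "deltas": [
    {"linear": [0, 0, 0], "turn": [0, 0, -0.98], "claw": 0.8},
    {"linear": [0, 0, 0], "turn": [0, 0, -0.98], "claw": 0.8},
    {"linear": [0, 0, 0], "turn": [0, 0, -0.98], "claw": 0.8},
    {"linear": [-0.83, -0.12, 0], "turn": [0, 0, 0], "claw": 0.8},
    {"linear": [-0.83, -0.12, 0], "turn": [0, 0, 0], "claw": 0.8},
    {"linear": [0, 0, 0], "turn": [0, 0, 0], "claw": 0.8},
    {"linear": [0, 0, 0], "turn": [0, 0, 0], "claw": 0.8},
    {"linear": [0, 0, 0], "turn": [0, 0, 0], "claw": 0.8}
  ]
}}

```text
time: 7.6
position: [0.4154, 0.2947, 0.264]
tool_rot: [-3.133, -0.233, -0.002]
ft_force: [0.7, -0.2, -1.1]
grip_width: 0.531
```

```bash
python3 - <<'E'
from h import *
import pickle
s=ctrl.get_state();w=cams.get_image("wrist");pickle.dump((s,w),open("d2.pkl","wb"));save(w,"w2")
print(s["time"],s["position"],s["tool_rot"],s["grip_width"],s["ft_force"])
E
```

```text
7.6 [0.41541027 0.29468835 0.26399075] [-3.13291236e+00 -2.32630579e-01 -1.86953793e-03] 0.5313207361587992 [ 0.65332838 -0.15422847 -1.06896203]
```

View pics/w2.png

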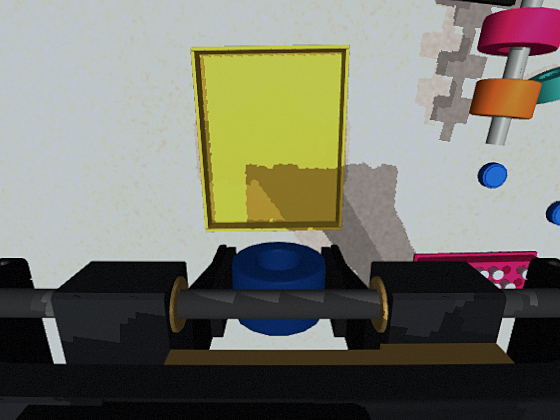

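The wrist view shows the collar held at (278,285), with the yellow tray rim corners at (193,47), (349,45), (342,230) and (207,230).

```bash
python3 - <<'E'
from h import *
import pickle
s,w=pickle.load(open("d2.pkl","rb"));T=wristT(s,w)
c=[onz(w,*p,.03,T)[:2] for p in((193,47),(349,45),(342,230),(207,230))]
m=np.mean(c,0);print(np.round(c,4),m)
e=(c[0]-c[3]+c[1]-c[2]);a=np.arctan2(e[1],e[0]);print(np.degrees(a))
Rm=R.from_rotvec(s["tool_rot"]).as_matrix()
for o in(-.045,.045):
    t=m+o*np.array([np.cos(a),np.sin(a)]);print(t,Rm[:,:2].T@np.r_[t-s["position"][:2],0]/.03)
E
```

```text
[[0.5463 0.4046]
 [0.5723 0.2426]
 [0.3679 0.2078]
 [0.3434 0.3724]] [0.45746299 0.30685805]
9.341598386319916
[0.41305978 0.29955364] [-0.05353835 -0.17196956]
[0.50186621 0.31416246] [ 2.9461307 -0.2163864]
```

Request:
{"fn": "move_arm", "kwargs": {
  "deltas": [
    {"linear": [-0.05, -0.17, 0.6], "turn": [0, 0, 0], "claw": 0.8},
    {"linear": [0, 0, 0.8], "turn": [0, 0, 0], "claw": 0.8},
    {"linear": [0, 0, 0.8], "turn": [0, 0, 0], "claw": 0.8},
    {"linear": [0, 0, 0.8], "turn": [0, 0, 0], "claw": 0.8},
    {"linear": [0, 0, 0.8], "turn": [0, 0, 0], "claw": 0.8},
    {"linear": [0, 0, 0.8], "turn": [0, 0, 0], "claw": 0.8},
    {"linear": [0, 0, 0.8], "turn": [0, 0, 0], "claw": 0.8},
    {"linear": [0, 0, 0.8], "turn": [0, 0, 0], "claw": 0.8},
    {"linear": [0, 0, 0.6], "turn": [0, 0, 0], "claw": 0.8},
    {"linear": [0, 0, 0.3], "turn": [0, 0, 0], "claw": 0.8},
    {"linear": [0, 0, 0.2], "turn": [0, 0, 0], "claw": 0.8},
    {"linear": [0, 0, 0.2], "turn": [0, 0, 0], "claw": 0.8},
    {"linear": [0, 0, 0], "turn": [0, 0, 0], "claw": 0.8},
    {"linear": [0, 0, 0], "turn": [0, 0, 0], "claw": 0.8}
  ]
}}

```text
time: 8.82
position: [0.4129, 0.2999, 0.0393]
tool_rot: [-3.133, -0.233, -0.001]
ft_force: [-0.4, 0.6, 0.6]
grip_width: 0.532
```

Request:
{"fn": "move_arm", "kwargs": {
  "deltas": [
    {"linear": [0, 0, 0.08], "turn": [0, 0, 0], "claw": 0.8},
    {"linear": [0, 0, 0.08], "turn": [0, 0, 0], "claw": 0.8},
    {"linear": [0, 0, 0.08], "turn": [0, 0, 0], "claw": 0.8},
    {"linear": [0, 0, 0], "turn": [0, 0, 0], "claw": 0.8}
  ]
}}

```text
time: 9.15
position: [0.4123, 0.2993, 0.0313]
tool_rot: [3.133, 0.233, -0.0]
ft_force: [-0.2, 0.4, -0.5]
grip_width: 0.53
```

Request:
{"fn": "move_arm", "kwargs": {
  "deltas": [
    {"linear": [0, 0, 0.04], "turn": [0, 0, 0], "claw": 0.8},
    {"linear": [0, 0, 0.04], "turn": [0, 0, 0], "claw": 0.8},
    {"linear": [0, 0, 0], "turn": [0, 0, 0], "claw": 0.8}
  ]
}}

```text
time: 9.4
position: [0.4125, 0.2997, 0.0302]
tool_rot: [3.132, 0.233, 0.0]
ft_force: [-2.9, -2.9, 9.9]
grip_width: 0.533
```

Contact, at about 10 N. I open slowly, then lift.

Request:
{"fn": "move_arm", "kwargs": {
  "deltas": [
    {"linear": [0, 0, -0.03], "turn": [0, 0, 0], "claw": 0.46},
    {"linear": [0, 0, 0], "turn": [0, 0, 0], "claw": 0.42},
    {"linear": [0, 0, 0], "turn": [0, 0, 0], "claw": 0.36},
    {"linear": [0, 0, 0], "turn": [0, 0, 0], "claw": 0.3},
    {"linear": [0, 0, 0], "turn": [0, 0, 0], "claw": 0.2},
    {"linear": [0, 0, 0], "turn": [0, 0, 0], "claw": 0.2},
    {"linear": [0, 0, -0.3], "turn": [0, 0, 0], "claw": 0.2},
    {"linear": [0, 0, -0.5], "turn": [0, 0, 0], "claw": 0.2},
    {"linear": [0, 0, -0.8], "turn": [0, 0, 0], "claw": 0.2},
    {"linear": [0, 0, -0.8], "turn": [0, 0, 0], "claw": 0.1},
    {"linear": [0, 0, -0.8], "turn": [0, 0, 0], "claw": 0},
    {"linear": [0, 0, -0.8], "turn": [0, 0, 0], "claw": 0},
    {"linear": [0, 0, -0.8], "turn": [0, 0, 0], "claw": 0},
    {"linear": [0, 0, -0.8], "turn": [0, 0, 0], "claw": 0},
    {"linear": [0, 0, -0.8], "turn": [0, 0, 0], "claw": 0},
    {"linear": [0, 0, -0.8], "turn": [0, 0, 0], "claw": 0},
    {"linear": [0, 0, 0], "turn": [0, 0, 0], "claw": 0},
    {"linear": [0, 0, 0], "turn": [0, 0, 0], "claw": 0}
  ]
}}

```text
time: 10.9
position: [0.4128, 0.3002, 0.2477]
tool_rot: [-3.132, -0.234, -0.005]
ft_force: [0.0, -0.9, 0.2]
grip_width: 1.003
```

```bash
python3 - <<'E'
from h import *
s=ctrl.get_state();a=cams.get_image("side");b=cams.get_image("wrist")
print(s["time"],s["position"],s["tool_rot"],s["grip_width"],s["ft_force"])
v=np.hstack([cv2.resize(a["image"][90:290,180:400],(400,364)),cv2.resize(b["image"],(400,300))[:300].copy() if 0 else cv2.copyMakeBorder(cv2.resize(b["image"],(400,300)),0,64,0,0,0)])
cv2.imwrite("pics/g3.png",v[:,:,::-1])
E
```

```text
10.9 [0.41283014 0.30023311 0.24772067] [-3.13236174 -0.23354222 -0.00512205] 1.003026762928508 [ 0.01368173 -0.92586535  0.24335168]
```

View pics/g3.png

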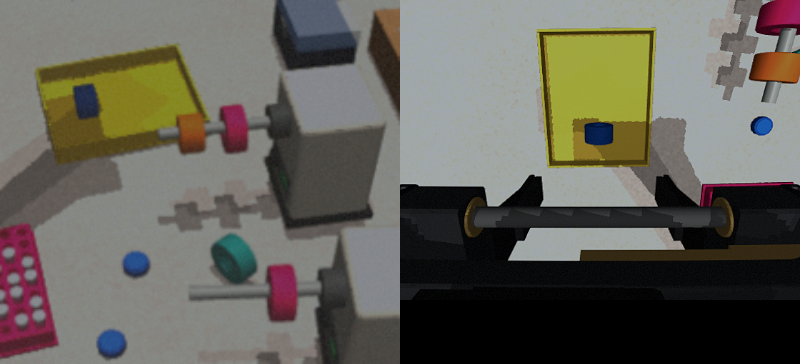

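The side crop and the wrist view both show the collar on the yellow tray floor, with the pink ring still on the bare-ended shaft. Back to the ring.

Request:
{"fn": "move_arm", "kwargs": {
  "deltas": [
    {"linear": [0, 0, 0], "turn": [0, 0, 0.98], "claw": 0},
    {"linear": [0, 0, 0], "turn": [0, 0, 0.98], "claw": 0},
    {"linear": [0, 0, 0], "turn": [0, 0, 0.98], "claw": 0},
    {"linear": [0.43, 0.83, 0], "turn": [0, 0, 0], "claw": 0},
    {"linear": [0.43, 0.83, 0], "turn": [0, 0, 0], "claw": 0},
    {"linear": [0.43, 0.83, 0], "turn": [0, 0, 0], "claw": 0},
    {"linear": [0.43, 0.83, 0], "turn": [0, 0, 0], "claw": 0},
    {"linear": [0.43, 0.83, 0], "turn": [0, 0, 0], "claw": 0},
    {"linear": [0.43, 0.83, 0], "turn": [0, 0, 0], "claw": 0},
    {"linear": [0.43, 0.83, 0], "turn": [0, 0, 0], "claw": 0},
    {"linear": [0.43, 0.83, 0], "turn": [0, 0, 0], "claw": 0},
    {"linear": [0.43, 0.83, 0], "turn": [0, 0, 0], "claw": 0},
    {"linear": [0.43, 0.83, 0], "turn": [0, 0, 0], "claw": 0},
    {"linear": [0.43, 0.83, 0], "turn": [0, 0, 0], "claw": 0},
    {"linear": [0.43, 0.83, 0], "turn": [0, 0, 0], "claw": 0},
    {"linear": [0.43, 0.83, 0], "turn": [0, 0, 0], "claw": 0},
    {"linear": [0.43, 0.83, 0], "turn": [0, 0, 0], "claw": 0},
    {"linear": [0.43, 0.83, 0], "turn": [0, 0, 0], "claw": 0},
    {"linear": [0.43, 0.83, 0], "turn": [0, 0, 0], "claw": 0}
  ]
}}

```text
time: 12.58
position: [0.5954, -0.111, 0.2442]
tool_rot: [-3.14, 0.088, 0.005]
ft_force: [0.1, -0.3, 0.2]
grip_width: 0.999
```

Request:
{"fn": "move_arm", "kwargs": {
  "deltas": [
    {"linear": [0, 0, 0], "turn": [0, 0, 0], "claw": 0},
    {"linear": [0, 0, 0], "turn": [0, 0, 0], "claw": 0},
    {"linear": [0, 0, 0], "turn": [0, 0, 0], "claw": 0}
  ]
}}

```text
time: 12.83
position: [0.5952, -0.1089, 0.2446]
tool_rot: [-3.139, 0.088, 0.004]
ft_force: [-0.3, 0.4, 0.9]
grip_width: 1.0
```

```bash
python3 - <<'E'
from h import *
s=ctrl.get_state();w=cams.get_image("wrist");save(w,"w3");T=wristT(s,w)
print(s["time"],s["position"],s["tool_rot"])
h=cv2.cvtColor(w["image"],cv2.COLOR_RGB2HSV)
m=cv2.inRange(h,(160,120,60),(179,255,255));n,l,st,c=cv2.connectedComponentsWithStats(m)
for i in range(1,n):
    if st[i,4]>400:
        x,y,ww,hh,_=st[i];u=x+ww/2
        print(st[i],"front@.148",onz(w,u,y+hh,.148,T),"mid@.12",onz(w,u,y+hh/2,.12,T),onz(w,x,y+hh/2,.12,T)[1],onz(w,x+ww,y+hh/2,.12,T)[1])
E
```

```text
12.8333 [ 0.59515342 -0.10889609  0.24460569] [-3.13870708  0.08782579  0.00405903]
[ 246  188   66   44 2391] front@.148 [ 0.58513234 -0.10883037  0.148     ] mid@.12 [ 0.59438564 -0.1093775   0.12      ] -0.0811799469266296 -0.13756809786568794
[   0  215   52   44 1679] front@.148 [0.57285098 0.0981754  0.148     ] mid@.12 [0.58178032 0.11689106 0.12      ] 0.14073002507847887 0.0932516543918864
[ 151  340  111   25 1453] front@.148 [ 0.46019268 -0.03626769  0.148     ] mid@.12 [ 0.44995424 -0.02906302  0.12      ] 0.026489089917369174 -0.08428211899080419
```

View pics/w3.png

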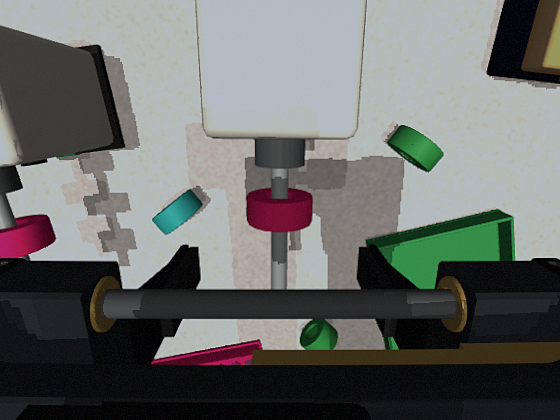

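The ring is centred in view at (279,210). I descend and grip it.

Request:
{"fn": "move_arm", "kwargs": {
  "deltas": [
    {"linear": [0.06, 0.02, 0.5], "turn": [0, 0, 0], "claw": 0},
    {"linear": [0, 0, 0.8], "turn": [0, 0, 0], "claw": 0},
    {"linear": [0, 0, 0.8], "turn": [0, 0, 0], "claw": 0},
    {"linear": [0, 0, 0.8], "turn": [0, 0, 0], "claw": 0},
    {"linear": [0, 0, 0.8], "turn": [0, 0, 0], "claw": 0},
    {"linear": [0, 0, 0.35], "turn": [0, 0, 0], "claw": 0},
    {"linear": [0, 0, 0], "turn": [0, 0, 0], "claw": 0},
    {"linear": [0, 0, 0], "turn": [0, 0, 0], "claw": 0.3},
    {"linear": [0, 0, 0], "turn": [0, 0, 0], "claw": 0.5},
    {"linear": [0, 0, 0], "turn": [0, 0, 0], "claw": 0.7},
    {"linear": [0, 0, 0], "turn": [0, 0, 0], "claw": 0.7},
    {"linear": [0, 0, 0], "turn": [0, 0, 0], "claw": 0.7},
    {"linear": [0, 0, 0], "turn": [0, 0, 0], "claw": 0.7},
    {"linear": [0, 0, 0], "turn": [0, 0, 0], "claw": 0.7},
    {"linear": [0, 0, 0], "turn": [0, 0, 0], "claw": 0.7},
    {"linear": [0, 0, 0], "turn": [0, 0, 0], "claw": 0.7}
  ],
  "grip_force": 15
}}

```text
time: 14.22
position: [0.598, -0.1107, 0.1252]
tool_rot: [3.14, -0.089, 0.002]
ft_force: [-0.4, 0.2, 4.2]
grip_width: 0.651
```

Request:
{"fn": "move_arm", "kwargs": {
  "deltas": [
    {"linear": [0, 0, -0.08], "turn": [0, 0, 0], "claw": 0.7},
    {"linear": [0, 0, -0.08], "turn": [0, 0, 0], "claw": 0.7},
    {"linear": [0, 0, 0], "turn": [0, 0, 0], "claw": 0.7}
  ]
}}

```text
time: 14.47
position: [0.5976, -0.1106, 0.1294]
tool_rot: [3.14, -0.089, -0.0]
ft_force: [-0.1, 0.9, -0.0]
grip_width: 0.649
```

Request:
{"fn": "move_arm", "kwargs": {
  "deltas": [
    {"linear": [-0.3, 0, 0], "turn": [0, 0, 0], "claw": 0.7},
    {"linear": [-0.3, 0, 0], "turn": [0, 0, 0], "claw": 0.7},
    {"linear": [-0.3, 0, 0], "turn": [0, 0, 0], "claw": 0.7},
    {"linear": [-0.3, 0, 0], "turn": [0, 0, 0], "claw": 0.7},
    {"linear": [-0.3, 0, 0], "turn": [0, 0, 0], "claw": 0.7},
    {"linear": [-0.3, 0, 0], "turn": [0, 0, 0], "claw": 0.7},
    {"linear": [-0.3, 0, 0], "turn": [0, 0, 0], "claw": 0.7},
    {"linear": [-0.3, 0, 0], "turn": [0, 0, 0], "claw": 0.7},
    {"linear": [-0.3, 0, 0], "turn": [0, 0, 0], "claw": 0.7},
    {"linear": [-0.3, 0, 0], "turn": [0, 0, 0], "claw": 0.7},
    {"linear": [-0.3, 0, 0], "turn": [0, 0, 0], "claw": 0.7},
    {"linear": [-0.3, 0, 0], "turn": [0, 0, 0], "claw": 0.7},
    {"linear": [-0.3, 0, 0], "turn": [0, 0, 0], "claw": 0.7},
    {"linear": [-0.3, 0, 0], "turn": [0, 0, 0], "claw": 0.7},
    {"linear": [-0.2, 0, 0], "turn": [0, 0, 0], "claw": 0.7},
    {"linear": [0, 0, 0], "turn": [0, 0, 0], "claw": 0.7},
    {"linear": [0, 0, 0], "turn": [0, 0, 0], "claw": 0.7}
  ]
}}

```text
time: 15.88
position: [0.4658, -0.1033, 0.1295]
tool_rot: [3.14, -0.089, 0.001]
ft_force: [-1.0, 0.3, -0.3]
grip_width: 0.648
```

```bash
python3 - <<'E'
from h import *
s=ctrl.get_state();a=cams.get_image("side");b=cams.get_image("scene")
print(s["time"],s["position"],s["tool_rot"],s["grip_width"],s["ft_force"])
v=np.hstack([cv2.resize(a["image"][90:330,180:420],(400,400)),cv2.resize(b["image"][130:330,190:390],(400,400))])
cv2.imwrite("pics/g4.png",v[:,:,::-1])
E
```

```text
15.8833 [ 0.46577917 -0.10328665  0.12953618] [ 3.13968453e+00 -8.94523348e-02  1.00913506e-03] 0.6478411457535752 [-0.97633777  0.32964341 -0.29471823]
```

View pics/g4.png

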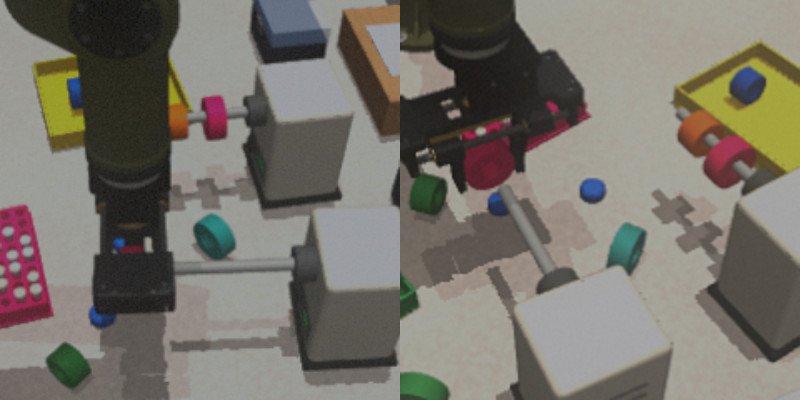

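The shaft is now bare and the jaws hold the ring. I carry it to the far half of the tray.

Request:
{"fn": "move_arm", "kwargs": {
  "deltas": [
    {"linear": [0, 0, -0.9], "turn": [0, 0, 0], "claw": 0.7},
    {"linear": [0, 0, -0.9], "turn": [0, 0, 0], "claw": 0.7},
    {"linear": [0, 0, -0.9], "turn": [0, 0, 0], "claw": 0.7},
    {"linear": [0, 0, -0.9], "turn": [0, 0, 0], "claw": 0.7},
    {"linear": [0, 0, -0.9], "turn": [0, 0, 0], "claw": 0.7},
    {"linear": [0.03, -0.93, 0], "turn": [0, 0, 0], "claw": 0.7},
    {"linear": [0.03, -0.93, 0], "turn": [0, 0, 0], "claw": 0.7},
    {"linear": [0.03, -0.93, 0], "turn": [0, 0, 0], "claw": 0.7},
    {"linear": [0.03, -0.93, 0], "turn": [0, 0, 0], "claw": 0.7},
    {"linear": [0.03, -0.93, 0], "turn": [0, 0, 0], "claw": 0.7},
    {"linear": [0.03, -0.93, 0], "turn": [0, 0, 0], "claw": 0.7},
    {"linear": [0.03, -0.93, 0], "turn": [0, 0, 0], "claw": 0.7},
    {"linear": [0.03, -0.93, 0], "turn": [0, 0, 0], "claw": 0.7},
    {"linear": [0.03, -0.93, 0], "turn": [0, 0, 0], "claw": 0.7},
    {"linear": [0.03, -0.93, 0], "turn": [0, 0, 0], "claw": 0.7},
    {"linear": [0.03, -0.93, 0], "turn": [0, 0, 0], "claw": 0.7},
    {"linear": [0.03, -0.93, 0], "turn": [0, 0, 0], "claw": 0.7},
    {"linear": [0.03, -0.93, 0], "turn": [0, 0, 0], "claw": 0.7},
    {"linear": [0.03, -0.93, 0], "turn": [0, 0, 0], "claw": 0.7},
    {"linear": [0.03, -0.93, 0], "turn": [0, 0, 0], "claw": 0.7}
  ]
}}

```text
time: 17.65
position: [0.5035, 0.3155, 0.2641]
tool_rot: [-3.14, 0.09, 0.001]
ft_force: [0.5, -0.1, -0.4]
grip_width: 0.65
```

Request:
{"fn": "move_arm", "kwargs": {
  "deltas": [
    {"linear": [0, 0, 0], "turn": [0, 0, -0.79], "claw": 0.7},
    {"linear": [0, 0, 0], "turn": [0, 0, -0.79], "claw": 0.7},
    {"linear": [0, 0, 0], "turn": [0, 0, -0.79], "claw": 0.7},
    {"linear": [0, 0, 0], "turn": [0, 0, -0.79], "claw": 0.7},
    {"linear": [0, 0, 0], "turn": [0, 0, 0], "claw": 0.7},
    {"linear": [0, 0, 0], "turn": [0, 0, 0], "claw": 0.7},
    {"linear": [0, 0, 0], "turn": [0, 0, 0], "claw": 0.7}
  ]
}}

```text
time: 18.23
position: [0.5032, 0.314, 0.2642]
tool_rot: [-3.131, -0.255, 0.0]
ft_force: [-1.1, -0.3, -0.5]
grip_width: 0.647
```

```bash
python3 - <<'E'
from h import *
s=ctrl.get_state();b=cams.get_image("scene")
print(s["time"],s["position"],s["tool_rot"],s["grip_width"])
a=np.radians(9.34);A=np.array([[np.cos(a),np.sin(a)],[-np.sin(a),np.cos(a)]]);c=np.array([.4575,.3069])
Rm=R.from_rotvec(s["tool_rot"]).as_matrix()
print("tool in tray",A@(s["position"][:2]-c),"to go",Rm[:,:2].T@np.r_[np.array([.5019,.3142])-s["position"][:2],0]/.03)
h=cv2.cvtColor(b["image"],cv2.COLOR_RGB2HSV);m=cv2.inRange(h,(105,120,30),(130,255,255));n,l,st,ce=cv2.connectedComponentsWithStats(m)
for i in range(1,n):
    if st[i,4]>60 and 330<ce[i,0]<420 and 140<ce[i,1]<215: print("blue",ce[i],st[i],"tray",A@(onz(b,*ce[i],.035)[:2]-c))
E
```

```text
18.2333 [0.50320617 0.31397726 0.26423124] [-3.13099901e+00 -2.54691914e-01  2.94562037e-04] 0.6471414343185151
tool in tray [ 0.04624881 -0.00043434] to go [-0.04176651 -0.01436382]
blue [362.85714286 168.3452381 ] [357 164  14  11  84] tray [-0.05275467  0.00196028]
```

Request:
{"fn": "move_arm", "kwargs": {
  "deltas": [
    {"linear": [0, 0, 0.6], "turn": [0, 0, 0], "claw": 0.7},
    {"linear": [0, 0, 0.8], "turn": [0, 0, 0], "claw": 0.7},
    {"linear": [0, 0, 0.8], "turn": [0, 0, 0], "claw": 0.7},
    {"linear": [0, 0, 0.8], "turn": [0, 0, 0], "claw": 0.7},
    {"linear": [0, 0, 0.8], "turn": [0, 0, 0], "claw": 0.7},
    {"linear": [0, 0, 0.8], "turn": [0, 0, 0], "claw": 0.7},
    {"linear": [0, 0, 0.8], "turn": [0, 0, 0], "claw": 0.7},
    {"linear": [0, 0, 0.8], "turn": [0, 0, 0], "claw": 0.7},
    {"linear": [0, 0, 0.6], "turn": [0, 0, 0], "claw": 0.7},
    {"linear": [0, 0, 0.3], "turn": [0, 0, 0], "claw": 0.7},
    {"linear": [0, 0, 0.15], "turn": [0, 0, 0], "claw": 0.7},
    {"linear": [0, 0, 0.05], "turn": [0, 0, 0], "claw": 0.7},
    {"linear": [0, 0, 0], "turn": [0, 0, 0], "claw": 0.7},
    {"linear": [0, 0, 0], "turn": [0, 0, 0], "claw": 0.7}
  ]
}}

```text
time: 19.45
position: [0.5037, 0.3145, 0.0465]
tool_rot: [-3.13, -0.257, -0.003]
ft_force: [-0.7, 0.2, -0.3]
grip_width: 0.65
```

Request:
{"fn": "move_arm", "kwargs": {
  "deltas": [
    {"linear": [0, 0, 0.08], "turn": [0, 0, 0], "claw": 0.7},
    {"linear": [0, 0, 0.08], "turn": [0, 0, 0], "claw": 0.7},
    {"linear": [0, 0, 0], "turn": [0, 0, 0], "claw": 0.7}
  ]
}}

```text
time: 19.7
position: [0.5031, 0.3138, 0.0405]
tool_rot: [3.131, 0.257, 0.0]
ft_force: [-0.3, -0.0, -0.5]
grip_width: 0.643
```

Request:
{"fn": "move_arm", "kwargs": {
  "deltas": [
    {"linear": [0, 0, 0.05], "turn": [0, 0, 0], "claw": 0.7},
    {"linear": [0, 0, 0.05], "turn": [0, 0, 0], "claw": 0.7},
    {"linear": [0, 0, 0], "turn": [0, 0, 0], "claw": 0.7}
  ]
}}

```text
time: 19.95
position: [0.5028, 0.3138, 0.0372]
tool_rot: [3.131, 0.257, -0.001]
ft_force: [-0.6, -0.4, -0.7]
grip_width: 0.649
```

Request:
{"fn": "move_arm", "kwargs": {
  "deltas": [
    {"linear": [0, 0, 0.05], "turn": [0, 0, 0], "claw": 0.7},
    {"linear": [0, 0, 0], "turn": [0, 0, 0], "claw": 0.7}
  ]
}}

```text
time: 20.12
position: [0.5031, 0.314, 0.0366]
tool_rot: [3.131, 0.257, 0.0]
ft_force: [-0.6, -1.7, 4.1]
grip_width: 0.648
```

Contact. I release, lift clear and check.

Request:
{"fn": "move_arm", "kwargs": {
  "deltas": [
    {"linear": [0, 0, 0], "turn": [0, 0, 0], "claw": 0.34},
    {"linear": [0, 0, 0], "turn": [0, 0, 0], "claw": 0.3},
    {"linear": [0, 0, 0], "turn": [0, 0, 0], "claw": 0.24},
    {"linear": [0, 0, 0], "turn": [0, 0, 0], "claw": 0.18},
    {"linear": [0, 0, 0], "turn": [0, 0, 0], "claw": 0.1},
    {"linear": [0, 0, 0], "turn": [0, 0, 0], "claw": 0.1},
    {"linear": [0, 0, -0.3], "turn": [0, 0, 0], "claw": 0.1},
    {"linear": [0, 0, -0.5], "turn": [0, 0, 0], "claw": 0.1},
    {"linear": [0, 0, -0.8], "turn": [0, 0, 0], "claw": 0.1},
    {"linear": [0, 0, -0.8], "turn": [0, 0, 0], "claw": 0.1},
    {"linear": [0, 0, -0.8], "turn": [0, 0, 0], "claw": 0},
    {"linear": [0, 0, -0.8], "turn": [0, 0, 0], "claw": 0},
    {"linear": [0, 0, -0.8], "turn": [0, 0, 0], "claw": 0},
    {"linear": [0, 0, -0.8], "turn": [0, 0, 0], "claw": 0},
    {"linear": [0, 0, -0.8], "turn": [0, 0, 0], "claw": 0},
    {"linear": [0, 0, -0.8], "turn": [0, 0, 0], "claw": 0},
    {"linear": [0, 0, 0], "turn": [0, 0, 0], "claw": 0},
    {"linear": [0, 0, 0], "turn": [0, 0, 0], "claw": 0},
    {"linear": [0, 0, 0], "turn": [0, 0, 0], "claw": 0}
  ]
}}

```text
time: 21.7
position: [0.5027, 0.3139, 0.2524]
tool_rot: [3.131, 0.258, 0.001]
ft_force: [-0.2, -0.8, 0.2]
grip_width: 1.001
```

```bash
python3 - <<'E'
from h import *
s=ctrl.get_state();a=cams.get_image("side");b=cams.get_image("scene")
print(s["time"],s["position"],s["grip_width"],s["ft_force"])
v=np.hstack([cv2.resize(a["image"][90:290,180:380],(400,400)),cv2.resize(b["image"][130:330,230:430],(400,400))])
cv2.imwrite("pics/g5.png",v[:,:,::-1])
E
```

```text
21.7 [0.50272289 0.31390613 0.25239849] 1.0014490950544674 [-0.22802606 -0.77758475  0.2042733 ]
```

View pics/g5.png

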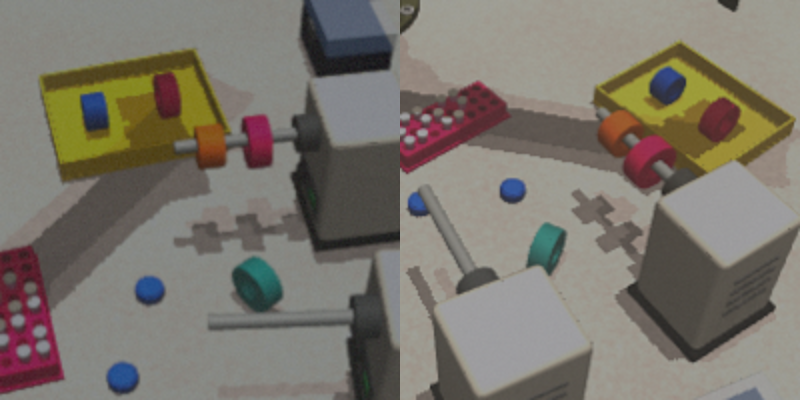

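Both parts lie in the tray and the shaft is bare. One check that they are at rest before I hand in.

```bash
python3 - <<'E'
from h import *
def c():
    b=cams.get_image("side");h=cv2.cvtColor(b["image"],cv2.COLOR_RGB2HSV)[100:175,200:300]
    r=[]
    for lo,hi in(((105,120,30),(130,255,255)),((160,120,40),(179,255,255))):
        m=cv2.inRange(h[:, :75] if lo[0]>150 else h,lo,hi);y,x=np.nonzero(m);r+=[x.mean().round(2),y.mean().round(2)]
    return r
print(c())
for _ in range(8): r=c()
print(r,ctrl.get_state()["time"])
print(ctrl.close_job())
E
```

```text
[np.float64(26.76), np.float64(43.74), np.float64(63.3), np.float64(37.17)]
[np.float64(26.9), np.float64(43.61), np.float64(63.27), np.float64(37.22)] 22.25
the job is handed in; nothing more can be done
None
```

The blue collar and then the pink ring are off the shaft, and both lie on the floor of the yellow tray. The job was handed in at about 22 s of the 58 s allowed; no verdict is reported.

- **Order:** an image taken after the collar was released in the tray showed the pink ring still on the shaft. I only went for the ring after that.
- **Placing:** each part was lowered until it touched the floor (about 10 N for the collar, 4 N for the ring) before the jaws opened. They were set down about 45 mm either side of the tray's centre.
- **Last checks:** the final images show both parts in the tray, the shaft bare, and the other rotator's parts and the look-alikes still in place. Both parts moved 0.2 pixels or less over about 0.4 s, and the gripper was open and well clear above the tray. No check failed or disagreed.

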